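# Close up a controller: battery, spacer, quarter-turn cover held on its gasket

## Task

Close up the grey controller box: seat the blue battery fully home in the black corner guides of its empty bay, lay the orange spacer flat on top of it between the same guides, and put the grey metal cover over the box. Turn the black wing of the cover's quarter-turn fastener in line with the two red index lines so that its cross-bar can pass through the slot in the box, then press the cover down flush against the rim, squashing the springy gasket, and finish while still holding it pressed like that, so that I can check the seal all round before it is locked. Leave the other things on the bench where they are.

Things in the scene. Friction and masses are not known exactly. Their poses are not given: they have to be found in the camera images.
- housing: Grey open-topped controller box, fixed to the bench, 108 (x) x 172 (y) x 44 mm high, walls 6 mm, inside floor 6 mm above the bench. Origin under its centre at bench height; x = short axis, y = long axis (towards the battery bay), z up. Its -y half holds a green circuit board, its middle the slotted receptacle bridge. The hard rim is at 44 mm.
- slot (a point): Centre of the slot in the steel plate on the receptacle bridge at the box's centre, on the plate's top face, 40 mm above the bench; axes as the box. The plate is 4 mm thick; the slot is 32 mm long (along x) and 11 mm wide, and lets the cover's cross-bar down only when the bar lies along it.
- gasket (a joint): How far the black rubber gasket is squashed (m). At 0 it stands 3.5 mm proud of the rim (top at 47.5 mm). It is springy, about 2.5 N per mm, and lifts the cover about 3 mm if nobody presses; some 9 N, the cover's weight included, brings the cover down on the hard rim, reading 0.0035.
- bay_floor (a point): Centre of the battery bay's floor, 6 mm above the bench, 47 mm along y from the box's centre; axes as the box. Four black L-shaped corner guides, 44 x 56 mm clear inside, rise 31 mm straight from the floor, then flare outward for 6 mm. Between them the sides facing +x and -x are open over 36 mm, with 28 mm free from the battery's side to the box wall for a finger.
- battery: Blue battery pack with a white band, 40 (x) x 52 (y) x 26 mm high, 0.1 to 0.2 kg, lies flat on the bench. Origin at the centre of its underside. Either way round is right. Seated: its underside on the bay floor, its y along the box's y.
- spacer: Orange spacer plate with dark stripes, 40 (x) x 52 (y) x 8 mm thick, flat on the bench. Origin at the centre of its underside. Either way round is right. Seated: its underside 26 mm above the bay floor, on the battery.
- cover: Loose grey metal cover, 119 (x) x 183 (y) x 23 mm, lying skirt down; 0.18 kg. Origin: centre, at the skirt's lower edge; top face at 23 mm, plate underside at 20. The skirt, flared below, goes outside the box walls, 2.5 mm play a side, either way round. Origin is 34 mm above the bench while the cross-bar rests on the slotted plate, about 27 on the unpressed gasket, 24 flush on the rim.
- wing_grip (a point): Point in the fastener's wing amid the cover, on its axis, 14.5 mm above the cover's top face. The wing is a black blade 40 long (x) x 10 thick (y), from the cover's face to 24.5 mm above it, red stripe on top; the cover can be carried by it. Below, the stud has a steel cross-bar parallel to the blade, 26 mm long, 5 thick, its underside 14 mm below the plate's underside.
- wing (a joint): Angle of the wing on the cover (rad), growing anticlockwise seen from above; 0 = in line with the cover's two red index lines (along the cover's x), which lie along the box's slot once the cover is on. Starts at 0.7 to 1.45; turns from -0.3 to 1.75 with 0.06 N m of friction and stays where it is left.
- dish: Round steel screw dish, 75 mm across, 14 mm high, to be left alone.
- blue_driver: Blue precision screwdriver, 149 mm long, lying on the bench, to be left alone.
- tape: Roll of black tape, 58 mm across, 19 mm high, to be left alone.
- flux: White flux bottle, 36 mm across, 96 mm high, to be left alone.
- cutters: Small side cutters with red handles, 119 mm long, to be left alone.
Mind the look-alikes: they are no part of the job. What is meant by the battery is not pink, and is the smaller of those in its own colour.

How it is judged:
By the outcome, as a careful person would: the job done as asked, in the order asked, and still so for the second after the job is handed in, while the arm keeps its last pose, push and grip.
It also fails if it takes over 72 s, if anything falls off the work surface, if the arm or the gripper's body presses on something with over 40 N, if the wrist force passes 120 N, or if a joint passes its speed limit or range.

## Robot

A 6-joint arm with a two-finger parallel gripper is mounted at the origin on a cart in front of the work surface, level with it; the furniture and walls round the work are solid. World frame = base frame: x ahead of the robot, y to its left, z up, the work surface at z = 0. Lengths are in m, angles in degrees, forces in N, time in s.
With the tool pointing down it reaches from about 0.35 to 0.725 m from the base axis. Payload 6 kg.
Tool frame: the origin (TCP) lies on the centre line of the jaws, within the pads' length; the fingertips stand tip_reach ahead of it and the grasp point (between the pads) lies 2 mm behind it (tip_reach is the distance from the TCP to the fingertips, in m); z points along the fingers, y is the line along which they close (so a half turn about z gives the same grasp; the last joint's range is limited). The gripper opens to 85 mm and grips with 20 to 120 N. Pads are 22 mm wide; open, the fingers measure 114 mm over their backs; the gripper's body (76 mm by 85 mm) begins 54 mm behind the grasp point. The pads swing forward as they close: fully open they stand 13 mm farther back than shut.
Start: joints at [88.046, 2.303, 4.859, 0, -92.561, -19.12], TCP at [0.216, 0.56, 0.248] pointing down, gripper open.
Joint ranges: [-146.85, 146.85], [-73.84, 115.35], [-62.03, 85.46], [-188.31, 113.3], [-161.28, -10.13], [-171.36, 171.36]. Speed limits (degrees/s): [147.25, 147.25, 172.46, 180, 180, 180].

## Interface

Orientations are given as a 3x3 rotation matrix whose columns are the frame's x, y, z axes.
In Python, from plant import * gives the robot as it stands. Calls block until the motion is done:
- reach(position, orientation): joint-space move of the TCP to a pose.
- move_straight(position, orientation=None, velocity=0.15): straight line of the TCP; orientation=None keeps the orientation; velocity is the mean speed in m/s.
- set_joints(angles): joint-space move.
- gripper_to(opening, newtons=None): finger opening in m; newtons is the grip in N (None keeps the last); returns when the fingers have stopped.
- wait(seconds).
- inverse_kinematics(position, orientation): joint angles nearest the present ones, or None.
- observe(): the state.
- get_image(name): name is "side" or "top"; returns a dict with "image" (400x640x3 uint8, red, green, blue), "z_map" (400x640 float32, m along the optical axis (not along the pixel's ray), 0 where there is no reading), "fov_y" (degrees; the focal length in pixels is half the picture's height over the tangent of half this angle, whatever the lens; pixels are square), "cx", "cy" (the principal point, pixels), "R" (3x3) and "t" (3): a world point X has camera coordinates R X + t. Camera axes: x right, y down, z forward; pixel columns grow to the right and rows downward; lengths in m; the calibration is good to about 2 mm. A picture is of the moment at which its call begins.
A pose or a line that the arm cannot do raises Unreachable and nothing moves.
- finish_job(): hands the job in; it is judged then, once.
The state is a dict: "t": time; "q": joint angles; "joint_vel": joint speeds; "tau": joint torques, N m; "eef_pos": TCP position; "eef_rot": TCP orientation; "force": force on the tool from outside, world axes, zero at the start; "ft_torque": the same for the moment, N m; "gripper_width": finger opening in m; "grasp_force": force on a finger pad.
Only numpy, scipy, OpenCV 4.12 (cv2) and the standard library are available. Lean on these libraries where they do the work, as an engineer would, in place of code of your own. Each camera call takes 0.05 s, during which the arm holds its last target. There are 200 camera calls.

## Working session

There is one attempt and no reset: what is moved stays moved. The work goes in short steps, each a Python script; the robot and the scene stay as the last script left them, time stands still between calls to the robot, and variables do not carry over. Pictures are saved under pics/ and viewed, at most 10 in all, crops included, and the job is handed in when it is done.

```bash
ls; mkdir -p pics; python3 - <<'E'
from plant import *
import cv2,numpy as np,pickle
s=observe();print(s)
for n in("side","top"):
    g=get_image(n);pickle.dump(g,open(f"pics/{n}0.pkl","wb"));cv2.imwrite(f"pics/{n}0.png",g["image"][:,:,::-1])
    print(n,g["fov_y"],g["cx"],g["cy"],g["R"],g["t"],-np.array(g["R"]).T@g["t"])
E
```

```text
pics
{'t': 0.0, 'q': array([ 8.80465932e+01,  2.33824910e+00,  4.80161045e+00, -2.86987862e-02,
       -9.25613893e+01, -1.91184935e+01]), 'joint_vel': array([ 0.08732522,  0.04699235,  0.03598697, -0.07080727, -0.0526409 ,
        0.0733376 ]), 'tau': array([-5.35390143e-05, -3.68206251e+01,  3.47418308e+01,  6.93233371e+00,
       -5.27064331e-03, -1.57740061e-07]), 'eef_pos': array([0.21553598, 0.55962416, 0.24726869]), 'eef_rot': array([[ 9.33137895e-01, -3.59518228e-01, -5.58416675e-04],
       [-3.59518651e-01, -9.33136364e-01, -1.69286495e-03],
       [ 8.75369025e-05,  1.78043765e-03, -9.99998411e-01]]), 'force': array([ 1.23988723,  1.06829841, -0.00308049]), 'ft_torque': array([-0.01375043, -0.04202792,  0.08073887]), 'grasp_force': 0.0, 'gripper_width': 0.08534434917594827}
side 43.42397765368237 317.7321861859258 197.88951517190463 [[ 0.99749455  0.06839278  0.01808457]
 [ 0.05699797 -0.62555876 -0.7780922 ]
 [-0.04190293  0.77717351 -0.6278897 ]] [-0.51435693  0.01919098  1.21341369] [ 0.56281997 -0.8958496   0.78612423]
top 55.193493807338854 322.61210171869726 201.55665008228212 [[-0.01832154 -0.99963597  0.01980528]
 [-0.98802846  0.0150669  -0.15353423]
 [ 0.15317993 -0.02238116 -0.98794483]] [-0.00616766  0.52127339  0.8724417 ] [0.38127938 0.00550687 0.94207973]
```

View pics/top0.png

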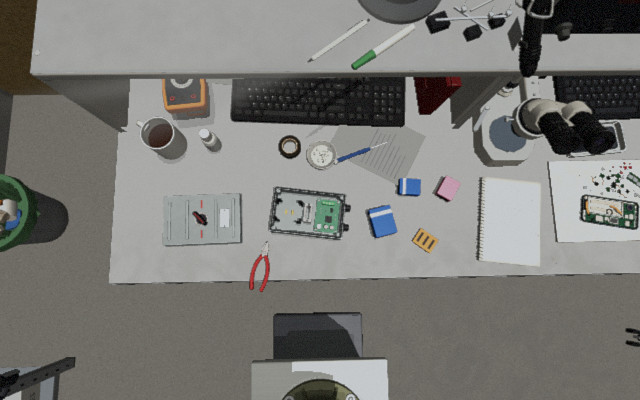

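View pics/side0.png

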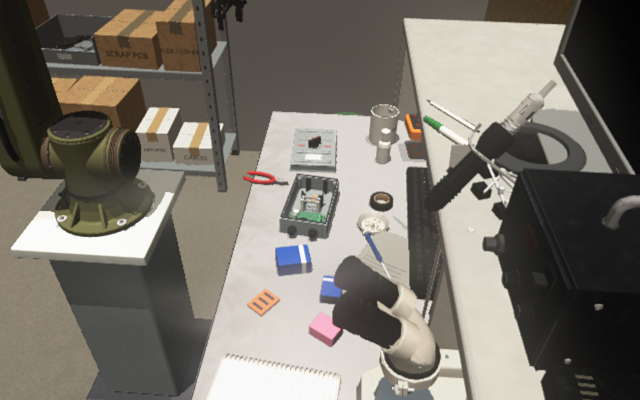

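The top view shows the cover at (202,218), the box at (310,212) with its bay on the left, blue packs at (408,187) and (382,221), a pink one at (447,188) and the spacer at (425,240). The side view shows the same things: the wing at (315,142), the larger blue pack at (293,260), and the smaller one at (330,288), half hidden by the microscope.

```bash
cat > h.py <<'E'
import numpy as np,cv2,pickle
def load(n): return pickle.load(open(f"pics/{n}.pkl","rb"))
def foc(g): return 200/np.tan(np.radians(g["fov_y"]/2))
def cloud(g):
    v,u=np.mgrid[0:400,0:640]; z=g["z_map"]; f=foc(g)
    P=np.dstack([(u-g["cx"])*z/f,(v-g["cy"])*z/f,z])
    return (P-g["t"])@np.array(g["R"])
def ray(g,uv,h):
    uv=np.atleast_2d(uv).astype(float); f=foc(g); R=np.array(g["R"]); c=-R.T@g["t"]
    d=np.c_[(uv-[g["cx"],g["cy"]])/f,np.ones(len(uv))]@R
    return c+d*((h-c[2])/d[:,2])[:,None]
def rect(P):
    r=cv2.minAreaRect(P[:,:2].astype(np.float32)*1000); return r  # centre mm, size, angle
def blobs(m,amin):
    n,l,s,c=cv2.connectedComponentsWithStats(m.astype(np.uint8),connectivity=8)
    return [(l==i) for i in range(1,n) if s[i,4]>amin]
E
python3 - <<'E'
from h import *
for n in("top0","side0"):
    g=load(n);C=cloud(g);hsv=cv2.cvtColor(g["image"],cv2.COLOR_RGB2HSV);H,S,V=cv2.split(hsv)
    ok=(g["z_map"]>0)&(C[...,0]>.2)&(C[...,0]<.62)&(abs(C[...,1])<.5)
    bench=C[ok&(S<40)&(V>130)&(abs(C[...,2])<.01)];print(n,"bench z",np.median(bench[:,2]))
    for name,m in(("blue",(H>100)&(H<125)&(S>120)),("orange",(H>5)&(H<20)&(S>120)),("red",((H<6)|(H>172))&(S>120)),("pink",(H>150)&(H<172)&(S>60))):
        for b in blobs(m&ok,12):
            P=C[b];z=np.percentile(P[:,2],[10,50,90]);v,u=np.nonzero(b)
            r=rect(ray(g,np.c_[u,v],np.percentile(P[:,2],80)));print(name,len(P),(int(u.mean()),int(v.mean())),"z",z.round(4),np.round(r[0],1),np.round(r[1],1),round(r[2],1))
for n,(x0,x1,y0,y1),k in(("top0",(150,350,165,255),4),("side0",(270,350,120,245),5)):
    im=load(n)["image"][y0:y1,x0:x1,::-1]
    cv2.imwrite(f"pics/{n}c.png",cv2.resize(im,None,fx=k,fy=k,interpolation=cv2.INTER_CUBIC) if n=="top0" else cv2.resize(im,None,fx=4.8,fy=4.8,interpolation=cv2.INTER_CUBIC))
E
```

```text
top0 bench z 0.0009602856355205646
blue 53 (400, 186) z [0.0228 0.0263 0.0284] [ 558.8 -205.3] [ 8. 40.] 82.1
blue 217 (412, 186) z [0.024  0.0268 0.0288] [ 556.2 -236.5] [32.6 41.2] 82.4
blue 76 (378, 208) z [0.0331 0.0354 0.0374] [ 501.8 -147.8] [ 9.4 54.3] 15.8
blue 451 (383, 224) z [0.0327 0.0352 0.0372] [ 463.2 -157.8] [46.8 55. ] 13.8
orange 179 (425, 238) z [0.0067 0.0087 0.0108] [ 426.6 -263. ] [50.  38.2] 53.7
red 22 (197, 217) z [0.047  0.0482 0.0503] [487.4 276.5] [30.3  4.5] 41.9
red 124 (253, 272) z [0.0081 0.0109 0.0134] [359. 150.] [15.2 83.2] 73.9
red 127 (265, 274) z [0.0071 0.0105 0.0137] [353.9 125.3] [16.  82.9] 81.8
pink 18 (442, 182) z [0.0232 0.0255 0.0277] [ 566.1 -309.2] [ 3.3 38.9] 60.5
pink 22 (443, 196) z [0.019  0.0238 0.027 ] [ 531.8 -308.3] [36.  7.] 54.3
side0 bench z 0.0011858790143600855
blue 55 (306, 252) z [0.034  0.0357 0.0373] [ 502.  -152.7] [ 6.7 47.9] 12.9
blue 387 (287, 255) z [0.0338 0.0357 0.0373] [ 463.5 -162.9] [47.1 49.6] 13.0
blue 60 (335, 292) z [0.0256 0.0266 0.0288] [ 565.1 -245.9] [18.8 19.9] 80.3
orange 137 (259, 300) z [0.0071 0.009  0.0109] [ 421.2 -263.3] [49.6 26.9] 58.9
red 193 (259, 177) z [0.0053 0.0096 0.0128] [355.4 133.5] [46.8 82.2] 81.9
pink 391 (324, 325) z [0.0252 0.027  0.0289] [ 552.4 -325.9] [37.2 48.8] 59.2
```

View pics/top0c.png

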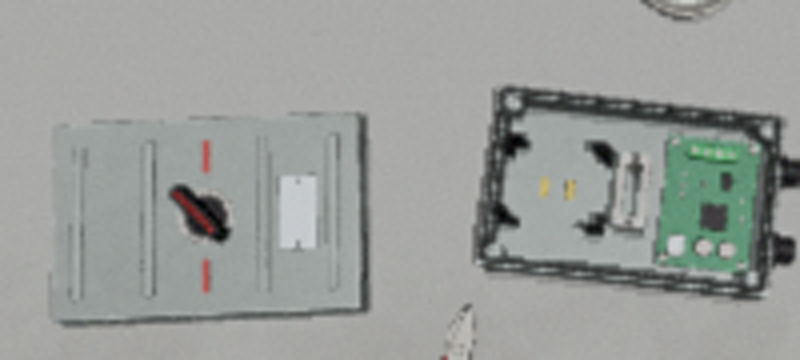

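The crop shows the cover's index lines along its x (near vertical, u≈207), with the wing tilted about 40° from them. The box's four guides are at (515,145), (600,153), (508,215) and (592,228), and the slot plate is at (630,190).

```bash
cat > m.py <<'E'
from h import *
def lar(m): b=blobs(m,5); return max(b,key=lambda x:x.sum()) if b else m
def meas(g,tag,out=True):
    C=cloud(g);hsv=cv2.cvtColor(g["image"],cv2.COLOR_RGB2HSV);H,S,V=cv2.split(hsv);X,Y,Z=C[...,0],C[...,1],C[...,2]
    def win(cx,cy,r,z0,z1): return (g["z_map"]>0)&(np.hypot(X-cx,Y-cy)<r)&(Z>z0)&(Z<z1)
    res={}
    for name,m,h in(("battery",win(.557,-.229,.045,.018,.032),.026),("spacer",win(.424,-.263,.042,.0045,.013),.008),
        ("cover",win(.48,.27,.13,.014,.028),.023),("boxrim",win(.49,.05,.125,.038,.054),.0475)):
        m=lar(cv2.morphologyEx(m.astype(np.uint8),cv2.MORPH_CLOSE,np.ones((3,3),np.uint8)))
        v,u=np.nonzero(m);zz=Z[m];h2=np.median(zz[zz>0]);
        e=ray(g,np.c_[u,v],h);r=rect(e);res[name]=r
        print(tag,name,m.sum(),"zmed",h2.round(4),np.round(r[0],1),np.round(r[1],1),round(r[2],1),"mean",(e[:,:2].mean(0)*1000).round(1))
    return res,C,(H,S,V)
E
python3 - <<'E'
from m import *
for n in("top0","side0"):
    g=load(n);res,C,(H,S,V)=meas(g,n);X,Y,Z=np.moveaxis(C,2,0)
    box=(np.hypot(X-.49,Y-.05)<.1)
    for b in blobs(box&(V<60)&(Z>.025),4):
        v,u=np.nonzero(b);print("dark",b.sum(),u.mean().round(1),v.mean().round(1),np.median(Z[b]).round(4),(ray(g,np.c_[u,v],.043)[:,:2].mean(0)*1000).round(1))
    for nm,m,h in(("indexred",(np.hypot(X-.48,Y-.27)<.08)&((H<8)|(H>170))&(S>70),None),("green",box&(H>40)&(H<85)&(S>70),None)):
        for b in blobs(m,5):
            v,u=np.nonzero(b);z=np.median(Z[b]);P=ray(g,np.c_[u,v],z);r=rect(P);d=P[:,:2]-P[:,:2].mean(0);w=np.linalg.eigh(d.T@d)[1][:,1]
            print(nm,b.sum(),z.round(4),(P.mean(0)*1000).round(1),np.round(r[1],1),"ax",np.degrees(np.arctan2(w[1],w[0])).round(1))
E
```

```text
top0 battery 356 zmed 0.0269 [ 558.2 -228.6] [52.3 41.2] 85.5 mean [ 558.4 -228.3]
top0 spacer 372 zmed 0.0087 [ 424.5 -264.9] [56.  49.2] 53.7 mean [ 426.4 -263.9]
top0 cover 3750 zmed 0.024 [486.7 276.1] [119.4 185. ] 1.5 mean [486.  276.2]
top0 boxrim 691 zmed 0.0455 [495.7  21.3] [171.1 107.9] 82.8 mean [496.6  26.1]
dark 9 290.2 190.4 0.029 [548.7  61.9]
dark 10 299.1 191.3 0.0355 [546.3  40.8]
dark 6 309.2 192.0 0.0396 [544.2  16.8]
dark 7 317.4 193.0 0.0411 [541.5  -2.9]
dark 12 326.5 194.2 0.0379 [538.4 -24.5]
dark 19 277.2 200.1 0.0416 [525.8  93. ]
dark 15 300.5 202.5 0.04 [519.1  37.8]
dark 18 275.1 218.1 0.0414 [482.9  98. ]
dark 12 298.7 220.8 0.0406 [475.6  42.4]
indexred 8 0.0234 [523.5 278.3  23.4] [17.1  0. ] ax -178.3
indexred 35 0.0483 [486.3 276.2  48.3] [32.2  4.8] ax -137.8
indexred 8 0.0234 [451.1 276.1  23.4] [16.7  0. ] ax -178.3
green 467 0.0156 [492.8 -22.6  15.6] [53.3 77.8] ax 179.7
side0 battery 368 zmed 0.0267 [ 555.6 -230.9] [39.2 59.8] 1.9 mean [ 553.7 -235.4]
side0 spacer 475 zmed 0.0089 [ 425.7 -264.6] [54.1 49.2] 53.8 mean [ 425.5 -265.1]
side0 cover 1585 zmed 0.0245 [485.4 271.9] [118.9 199.5] 1.7 mean [485.7 266.1]
side0 boxrim 716 zmed 0.0447 [495.7  16.4] [183.1 108.5] 82.8 mean [493.6  12.8]
dark 17 308.0 181.4 0.0352 [485.   86.3]
dark 16 325.0 184.9 0.0309 [527.4  75.9]
indexred 11 0.0486 [485.4 274.8  48.6] [26.8  5.5] ax -137.4
indexred 6 0.0254 [523.3 276.4  25.4] [13.9  0. ] ax -174.5
green 140 0.0164 [499.6 -11.5  16.4] [23.4 62.3] ax 170.4
```

View pics/side0c.png

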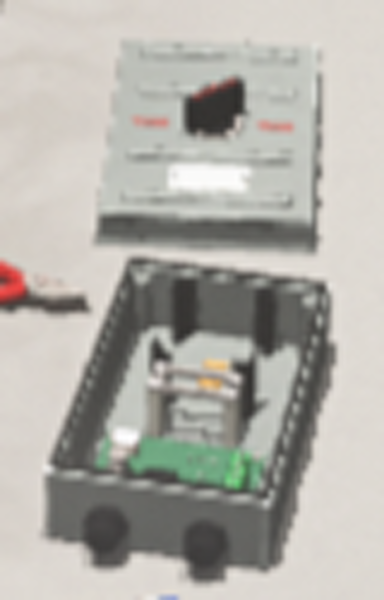

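The side crop shows the wing standing on the cover between its index lines, and the box's guides and slotted bridge clear and empty. Next I'll check the obstacles, `tip_reach` and reachability.

```bash
cat > r.py <<'E'
from plant import *
import numpy as np
def R(a):
    a=np.radians(a);y=np.array([np.cos(a),np.sin(a),0]);z=np.array([0,0,-1.]);return np.c_[np.cross(y,z),y,z]
def st(tag=""):
    s=observe();print(tag,"t%.2f"%s["t"],"p",(s["eef_pos"]*1000).round(1),"F",s["force"].round(1),"w %.1f g %.1f"%(s["gripper_width"]*1000,s["grasp_force"]));return s
BOX=np.array([.4957,.0213]);YAW=-7.2
def box(x,y):
    a=np.radians(YAW);return BOX+[np.cos(a)*x-np.sin(a)*y,np.sin(a)*x+np.cos(a)*y]
E
python3 - <<'E'
from r import *
p=(.558,-.2285);A=R(173)
reach([.45,.0,.2],R(173));st("mid")
reach([*p,.10],A);gripper_to(.056);st("above")
move_straight([*p,.022],A,.15);st("down")
gripper_to(.03,40);st("grip")
move_straight([*p,.12],A,.15);s=st("lift")
E
```

```text
mid t2.28 p [450.2   0.6 200. ] F [-0.6 -0.3 -0.6] w 85.5 g 0.0
above t3.75 p [ 558.2 -228.   100.4] F [ 0.4  0.4 -0.5] w 55.7 g 0.0
down t4.42 p [ 558.6 -228.8   23. ] F [-0.2  0.4  0.1] w 55.7 g 0.0
grip t4.70 p [ 559.2 -228.8   24. ] F [-0.2  0.6  4.9] w 39.1 g 42.3
lift t5.50 p [ 557.2 -228.1  118.2] F [-0.3  0.3 -3.2] w 39.1 g 41.6
```

```bash
python3 - <<'E'
from r import *
b=box(0,47);A=R(YAW+180);print(b)
reach([.45,-.1,.14],A)
reach([*b,.10],A);wait(.2);st("above")
move_straight([*b,.062],A,.12);st("at flare")
for z in(.052,.044,.036,.029):
    move_straight([*b,z],A,.04);s=st(z)
    if s["force"][2]>12:break
E
```

```text
[ 6.38636198 46.65069096]Traceback (most recent call last):
  File "<stdin>", line 4, in <module>
plant.Unreachable: the arm cannot take that pose within its joint ranges
```

```bash
python3 - <<'E'
from r import *
b=box(0,.047);A=R(YAW+180);print(b);st()
reach([*b,.10],A);wait(.2);st("above")
move_straight([*b,.062],A,.12);st("at flare")
for z in(.052,.044,.036,.029):
    move_straight([*b,z],A,.04);s=st(z)
    if s["force"][2]>12:break
E
```

```text
[0.50159066 0.06792939]
 t6.22 p [449.8 -99.8 139.5] F [-0.4 -0.1 -2.7] w 39.0 g 41.6
above t7.17 p [501.8  67.  100.2] F [ 0.2  0.1 -1.7] w 39.2 g 41.6
at flare t7.63 p [501.7  67.5  62.3] F [-0.3  0.1 -2.2] w 39.2 g 41.5
0.052 t8.03 p [501.5  67.9  51.9] F [-0.8  0.7 -1.8] w 38.7 g 41.5
0.044 t8.38 p [501.4  67.8  43.6] F [ 0.4  0.7 -1.6] w 38.9 g 41.5
0.036 t8.73 p [501.3  67.8  35.6] F [ 0.5  0.5 -1.8] w 39.1 g 41.5
0.029 t9.06 p [502.3  68.1  29.7] F [ 0.7 -0.5  2.2] w 39.0 g 41.8
```

```bash
python3 - <<'E'
from r import *
import cv2,pickle
b=box(0,.047);A=R(YAW+180)
move_straight([*b,.0275],A,.03);st("press")
gripper_to(.052);st("open")
move_straight([*b,.10],A,.2);st("up")
p=(.4257,-.2642);S=R(143.7)
reach([.44,-.12,.14],S);reach([*p,.08],S);st("above spacer")
g=get_image("top");pickle.dump(g,open("pics/top1.pkl","wb"))
from h import *
C=cloud(g);m=(np.hypot(C[...,0]-b[0],C[...,1]-b[1])<.05)
hsv=cv2.cvtColor(g["image"],cv2.COLOR_RGB2HSV);H,SS,V=cv2.split(hsv)
k=m&(H>100)&(H<125)&(SS>110);Z=C[...,2][k];v,u=np.nonzero(k);print(k.sum(),np.percentile(Z,[5,50,95]),rect(ray(g,np.c_[u,v],.032)))
cv2.imwrite("pics/top1c.png",cv2.resize(g["image"][150:270,240:460,::-1],None,fx=3.5,fy=3.5,interpolation=cv2.INTER_CUBIC))
E
```

```text
press t9.31 p [502.4  68.1  29.7] F [-4.7 -0.5 12.3] w 39.1 g 43.0
open t9.59 p [501.3  67.8  27. ] F [-0.7  1.1  0.1] w 52.0 g 0.0
up t10.11 p [501.6  68.1 100.3] F [-0.3 -0.1 -1.1] w 51.6 g 0.0
above spacer t11.61 p [ 425.8 -263.8   79.2] F [-0.1  0.3  0. ] w 52.1 g 0.0
301 [0.02667438 0.03268547 0.03570273] ((501.11065673828125, 67.16239929199219), (54.71006393432617, 43.664527893066406), 83.04285430908203)
```

View pics/top1c.png

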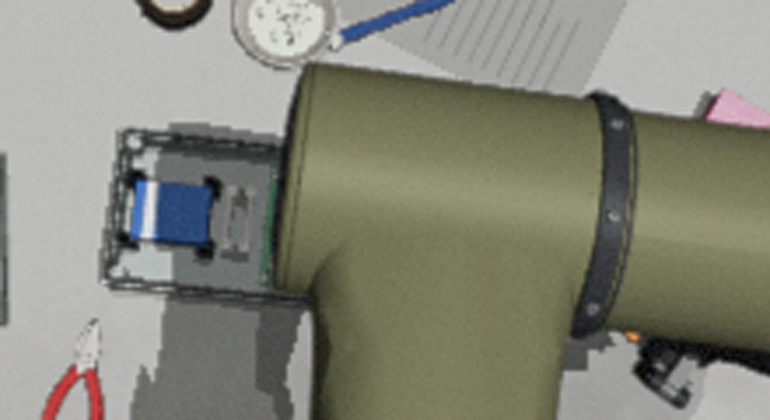

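The crop shows the blue battery in the bay at (172,210), squarely between its four guides. Its top measures 32 mm, so it is fully home. The spacer is next.

```bash
python3 - <<'E'
from r import *
p=(.4257,-.2642);S=R(143.7);A=R(YAW+180);b=box(0,.047)
move_straight([*p,.03],S,.15);move_straight([*p,.019],S,.05);s=st("down")
gripper_to(.03,40);st("grip")
move_straight([*p,.12],S,.15);s=st("lift")
if s["gripper_width"]>.036:
    reach([.45,-.1,.14],A);reach([*b,.11],A);wait(.2);st("above")
    move_straight([*b,.075],A,.12);st("flare")
    for z in(.067,.060,.056,.053):
        move_straight([*b,z],A,.04);s=st(z)
        if s["force"][2]>8:break
E
```

```text
down t12.51 p [ 425.6 -264.2   19. ] F [0.2 0.4 0.6] w 51.6 g 0.0
grip t12.78 p [ 426.1 -264.4   19.6] F [ 0.1 -0.1  2.2] w 38.4 g 40.4
lift t13.60 p [ 425.1 -263.8  118.6] F [-0.6  0.1 -0.6] w 38.3 g 40.2
above t15.25 p [501.7  66.9 110.2] F [-0.1  0.3 -0.6] w 38.5 g 40.2
flare t15.69 p [501.6  67.5  75.2] F [ 0.3  0.5 -0.1] w 38.3 g 40.2
0.067 t16.04 p [501.6  67.9  67. ] F [-0.2  1.1  0.3] w 38.1 g 40.2
0.06 t16.37 p [501.4  67.8  59.6] F [ 0.5 -0.9  0.1] w 38.6 g 40.2
0.056 t16.62 p [501.4  67.9  55.6] F [-0.5  0.2  0.6] w 38.4 g 40.2
0.053 t16.87 p [501.5  67.9  52.8] F [ 0.1  0.4 -0.9] w 38.8 g 40.2
```

```bash
python3 - <<'E'
from r import *
import cv2,pickle
from h import *
A=R(YAW+180);b=box(0,.047)
for z in(.0515,.050,.049):
    move_straight([*b,z],A,.03);s=st(z)
    if s["force"][2]>6:break
gripper_to(.052);st("open");move_straight([*b,.11],A,.2)
c=(.4864,.2762)
W=R(132.2-180)
qs=[inverse_kinematics([*c,.10],R(132.2+k)) for k in(0,180)];print(qs)
reach([.40,.26,.15],R(132.2+180));st("near cover")
g=get_image("side");pickle.dump(g,open("pics/side2.pkl","wb"))
g=get_image("top");pickle.dump(g,open("pics/top2.pkl","wb"))
C=cloud(g);m=(np.hypot(C[...,0]-b[0],C[...,1]-b[1])<.05)
hsv=cv2.cvtColor(g["image"],cv2.COLOR_RGB2HSV);H,SS,V=cv2.split(hsv)
k=m&(H>3)&(H<22)&(SS>110);Z=C[...,2][k];v,u=np.nonzero(k)
if k.sum():print(k.sum(),np.percentile(Z,[5,50,95]),rect(ray(g,np.c_[u,v],.040)))
cv2.imwrite("pics/top2c.png",cv2.resize(g["image"][150:270,150:370,::-1],None,fx=3.5,fy=3.5,interpolation=cv2.INTER_CUBIC))
E
```

```text
0.0515 t17.12 p [501.7  68.   51.6] F [-0.2 -0.2  0.2] w 38.3 g 40.2
0.05 t17.37 p [501.9  68.   51.5] F [-3.9  0.1  8.4] w 38.2 g 41.1
open t17.66 p [501.5  67.9  49.7] F [ 0.6  0.4 -1.1] w 51.8 g 0.0
[array([ 50.15679955,  -1.95357048, -14.9247315 ,   0.        ,
       -77.02883898, -97.95679955]), array([ 50.15679955,  -1.95357048, -14.9247315 ,   0.        ,
       -77.02883898,  82.04320045])]
near cover t19.82 p [400.  259.7 149.6] F [-0.4  0.6  0.5] w 52.0 g 0.0
321 [0.03730326 0.04079885 0.04367297] ((503.0559387207031, 66.95658874511719), (57.55879211425781, 41.694576263427734), 83.0433349609375)
```

View pics/top2c.png

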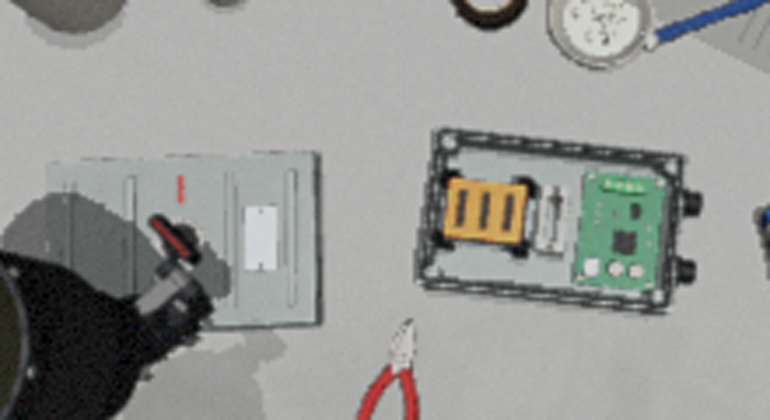

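The crop shows the orange spacer flat in the guides at (485,210), with its top at 40 mm. The wing is at (175,238) on the cover and untouched. Next I'll pick up the cover.

```bash
python3 - <<'E'
from r import *
c=(.4862,.2760);W=R(312.2)
reach([*c,.10],W);gripper_to(.040);st("above")
move_straight([*c,.060],W,.15);move_straight([*c,.043],W,.06);s=st("down")
gripper_to(.004,60);st("grip");move_straight([*c,.05],W,.05)
move_straight([*c,.135],W,.12);wait(.2);s=st("lift")
W2=R(312.2-8.8)
from h import *
g=get_image("top");pickle.dump(g,open("pics/top3.pkl","wb"))
C=cloud(g);m=(np.hypot(C[...,0]-c[0],C[...,1]-c[1])<.13)&(C[...,2]>.08)&(C[...,2]<.125)
print(m.sum(),np.percentile(C[...,2][m],[10,50,90]))
move_straight([*BOX,.135],W2,.15);wait(.3);st("over box")
g=get_image("top");pickle.dump(g,open("pics/top4.pkl","wb"));g=get_image("side");pickle.dump(g,open("pics/side4.pkl","wb"))
cv2.imwrite("pics/side4c.png",cv2.resize(g["image"][100:270,200:420,::-1],None,fx=3.5,fy=3.5,interpolation=cv2.INTER_CUBIC))
E
```

```text
above t20.68 p [486.  276.4 101.3] F [ 0.4 -0.1 -0.1] w 40.3 g 0.0
down t21.53 p [486.1 275.8  42.7] F [-0.2 -0.5 -0.5] w 40.0 g 0.0
grip t21.91 p [486.4 276.2  43.5] F [-1.1 -0.6  1.9] w 8.5 g 60.1
lift t23.26 p [485.9 275.7 134. ] F [-0.4 -0.1 -0.8] w 8.5 g 59.7
2965 [0.11095598 0.1142553  0.11648321]
over box t25.46 p [495.7  21.6 134.9] F [-0.2  0.2 -2. ] w 8.7 g 59.8
```

View pics/side4c.png

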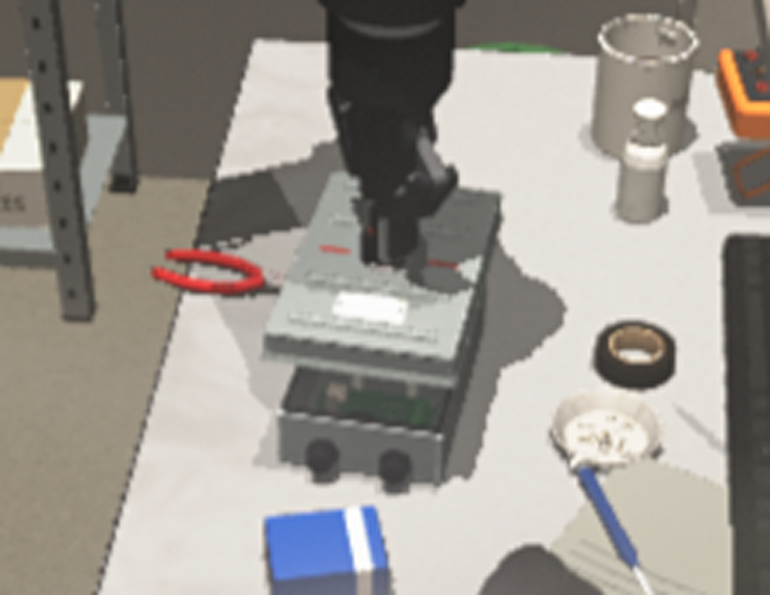

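The side crop shows the cover held level over the box with about the right yaw, and its index lines at (335,250) and (442,265). I'll measure its pose in hand before lowering.

```bash
python3 - <<'E'
from h import *
for n in("top4","side4"):
    g=load(n);C=cloud(g);X,Y,Z=np.moveaxis(C,2,0);H,S,V=cv2.split(cv2.cvtColor(g["image"],cv2.COLOR_RGB2HSV))
    m=(np.hypot(X-.4957,Y-.0213)<.125)&(Z>.104)&(Z<.125)&(V>90)
    m=max(blobs(m,20),key=lambda b:b.sum())
    P=C[m];A=np.c_[P[:,:2]-[.4957,.0213],np.ones(len(P))];k=np.linalg.lstsq(A,P[:,2],rcond=None)[0]
    v,u=np.nonzero(m);r=rect(ray(g,np.c_[u,v],.1145));print(n,m.sum(),"tilt deg",np.degrees(k[:2]).round(2),"z",k[2].round(4),np.round(r[0],1),np.round(r[1],1),round(r[2],1))
    pr=[]
    for b in blobs((np.hypot(X-.4957,Y-.0213)<.07)&((H<8)|(H>170))&(S>70)&(Z>.1),4):
        v,u=np.nonzero(b);q=ray(g,np.c_[u,v],.1145)[:,:2]*1000;print(" red",b.sum(),np.median(Z[b]).round(4),q.mean(0).round(1))
E
```

```text
top4 1961 tilt deg [ 0.34 -0.11] z 0.1154 [496.4  21.3] [181.5 119.5] 82.5
 red 16 0.1155 [460.   26.8]
side4 2194 tilt deg [-0.07  0.84] z 0.1155 [495.4  16.4] [198.3 120.7] 82.7
 red 12 0.1153 [459.2  29.3]
 red 9 0.1158 [529.7  20. ]
```

```bash
python3 - <<'E'
from r import *
W2=R(303.7);b=BOX+[-.0004,0]
move_straight([*b,.100],W2,.1);st("pre")
for z in(.092,.086,.081,.0785,.0775,.0765):
    move_straight([*b,z],W2,.04);s=st(z)
    if s["force"][2]>4:break
from h import *
g=get_image("side");pickle.dump(g,open("pics/side5.pkl","wb"))
cv2.imwrite("pics/side5c.png",cv2.resize(g["image"][130:260,230:390,::-1],None,fx=4.5,fy=4.5,interpolation=cv2.INTER_CUBIC))
E
```

```text
pre t26.06 p [495.3  21.1 100. ] F [ 0.2  0.3 -1.3] w 8.7 g 59.8
0.092 t26.41 p [495.2  21.3  91.9] F [ 0.1 -0.  -1.5] w 8.6 g 59.8
0.086 t26.71 p [495.1  21.2  85.6] F [-0.8 -1.1 -1.9] w 8.5 g 59.8
0.081 t26.98 p [495.1  21.2  80.6] F [-0.6 -0.1 -1.4] w 8.7 g 59.8
0.0785 t27.23 p [495.2  21.3  78.3] F [-0.5  1.  -1.8] w 8.7 g 59.8
0.0775 t27.48 p [495.4  21.3  77.6] F [-0.8 -0.2 -1.4] w 8.9 g 59.8
0.0765 t27.73 p [495.6  21.3  77.3] F [-2.6 -0.9  4.1] w 8.6 g 60.7
```

View pics/side5c.png

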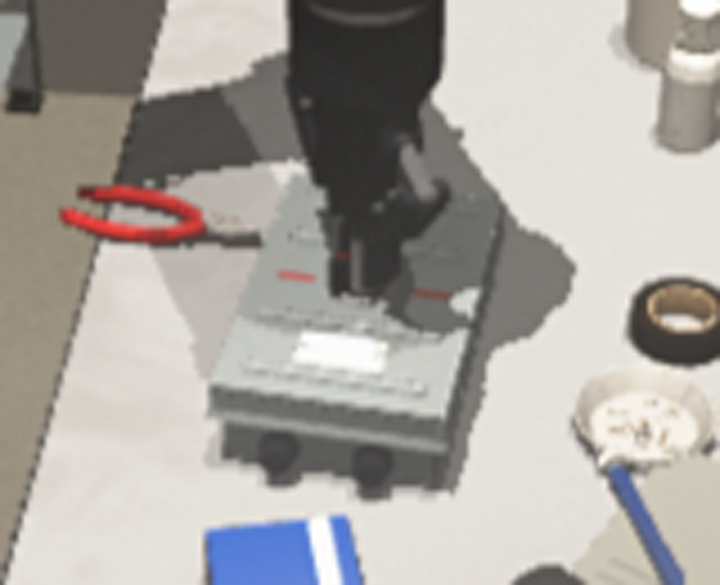

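The skirt is round the box on all sides, and the cover rests on the cross-bar: contact came at TCP 77 mm, i.e. an origin of 34 mm. Now I'll turn the wing clockwise into line.

```bash
python3 - <<'E'
from r import *
b=BOX+[-.0002,0]
for a in(290,276,262.3):
    reach([*b,.0775],R(a));wait(.1);s=st(a);print(s["ft_torque"].round(2))
A=R(262.3)
for z in(.0755,.0735,.0715):
    move_straight([*b,z],A,.03);s=st(z)
    if s["force"][2]>10:break
E
```

```text
290 t28.23 p [495.4  21.2  77.2] F [ 0.4  0.  -1. ] w 8.2 g 59.8
[-0.19 -0.02 -0.03]
276 t28.67 p [495.4  21.3  77.3] F [-0.3 -0.2 -1.8] w 8.4 g 59.7
[-0.   -0.    0.06]
262.3 t29.11 p [495.5  21.3  77.5] F [-0.1 -0.1 -2.1] w 8.7 g 59.7
[-0.01  0.02 -0.02]
0.0755 t29.36 p [495.4  21.3  75.3] F [ 0.5 -0.8 -1.6] w 8.8 g 59.7
0.0735 t29.61 p [495.4  21.3  73.3] F [ 0.2  0.1 -1.7] w 8.7 g 59.7
0.0715 t29.86 p [495.4  21.2  71.3] F [-0.4  0.7 -0.3] w 8.8 g 59.6
```

```bash
python3 - <<'E'
from r import *
b=BOX+[-.0002,0];A=R(262.3)
z=.0715
while z>.061:
    z-=.001;move_straight([*b,z],A,.02);s=st(round(z,4))
    if s["force"][2]>18:break
wait(.5);s=st("hold");print(s["ft_torque"].round(2))
from h import *
for n in("side","top"):
    g=get_image(n);pickle.dump(g,open(f"pics/{n}6.pkl","wb"))
    C=cloud(g);X,Y,Z=np.moveaxis(C,2,0);H,S,V=cv2.split(cv2.cvtColor(g["image"],cv2.COLOR_RGB2HSV))
    m=(np.hypot(X-.4957,Y-.0213)<.125)&(Z>.038)&(Z<.058)&(V>80)
    m=max(blobs(m,20),key=lambda q:q.sum());P=C[m];k=np.linalg.lstsq(np.c_[P[:,:2]-b,np.ones(len(P))],P[:,2],rcond=None)[0]
    v,u=np.nonzero(m);print(n,"tilt",np.degrees(k[:2]).round(2),"z",k[2].round(4),rect(ray(g,np.c_[u,v],.047)))
    for q in blobs((np.hypot(X-.4957,Y-.0213)<.07)&((H<8)|(H>170))&(S>70)&(Z>.04),4):
        v,u=np.nonzero(q);w=ray(g,np.c_[u,v],np.median(Z[q]))*1000;print(" red",q.sum(),w.mean(0).round(1))
    if n=="side":cv2.imwrite("pics/side6c.png",cv2.resize(g["image"][130:260,230:390,::-1],None,fx=4.5,fy=4.5,interpolation=cv2.INTER_CUBIC))
E
```

```text
0.0705 t30.11 p [495.6  21.2  70.8] F [-0.2 -0.5  0.2] w 8.7 g 59.8
0.0695 t30.36 p [495.8  21.2  70.1] F [-0.5 -1.8  2.1] w 9.0 g 60.3
0.0685 t30.61 p [495.9  21.1  69.5] F [-1.2 -1.3  5.2] w 8.7 g 60.8
0.0675 t30.86 p [496.1  21.1  69.1] F [-4.1 -1.4  8.7] w 8.7 g 61.3
0.0665 t31.11 p [496.2  21.1  68.7] F [-4.3 -1.6 12.1] w 8.3 g 61.7
0.0655 t31.36 p [496.3  21.1  68.4] F [-6.5  0.3 15.7] w 8.8 g 62.4
0.0645 t31.61 p [496.4  21.   68.3] F [-9.2 -1.4 20.4] w 8.6 g 63.1
hold t32.11 p [496.4  21.   68.3] F [-9.7 -0.9 19.5] w 8.5 g 63.1
[-0.3   3.35 -0.01]
side tilt [-0.21  0.19] z 0.0489 ((495.9123840332031, 17.197601318359375), (196.009521484375, 121.08186340332031), 82.04161071777344)
 red 11 [459.4  26.7  49.7]
 red 9 [534.2  18.   48.3]
top tilt [ 0.15 -0.59] z 0.0488 ((496.490478515625, 14.812538146972656), (169.7862548828125, 119.6521224975586), 82.10945892333984)
 red 14 [462.7  26.2  49. ]
```

View pics/side6c.png

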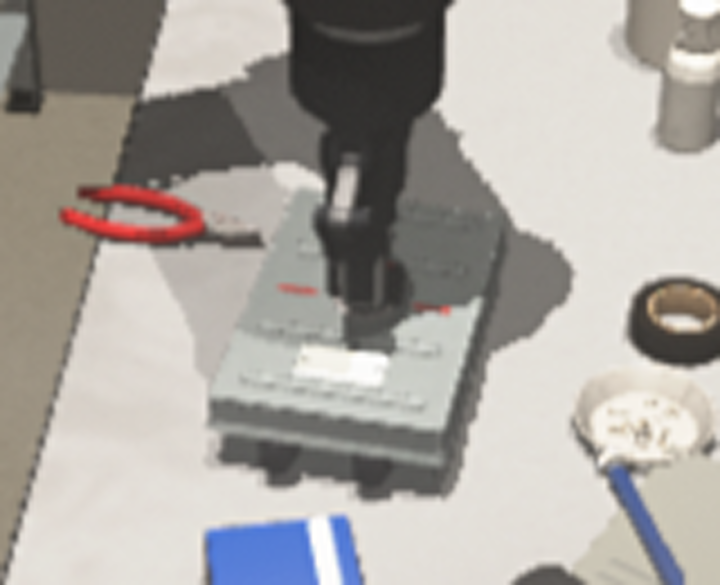

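The cover is down with the wing in line with the index lines at (298,288) and (432,308). However, the TCP sits 0.8 mm above the expected flush height, and there is a 10 N side load. I'll relieve the side load and check the tilt.

```bash
python3 - <<'E'
from r import *
A=R(262.3)
def tilt(s): return (s["eef_rot"][:2,2]*180/np.pi).round(2),s["ft_torque"].round(2)
print(tilt(observe()))
for dx in(-.0007,-.0014,-.0021):
    move_straight([BOX[0]-.0002+dx,BOX[1],.0645],A,.02);wait(.15);s=st(dx);print(tilt(s))
    if s["force"][0]>-2.5:break
E
```

```text
(array([ 0.16, -0.06]), array([-0.3 ,  3.44, -0.  ]))
-0.0007 t32.61 p [496.3  21.   68.3] F [-6.1 -0.7 17.7] w 8.7 g 62.5
(array([ 0.25, -0.05]), array([-0.54,  2.29, -0.01]))
-0.0014 t33.01 p [496.2  21.1  68.3] F [-3.  -2.5 15.8] w 8.6 g 62.3
(array([ 0.33, -0.04]), array([-0.83,  1.1 ,  0.01]))
-0.0021 t33.41 p [496.   21.1  68.4] F [ 0.5 -2.1 14.5] w 8.7 g 62.1
(array([ 0.41, -0.04]), array([-1.02,  0.14, -0.04]))
```

```bash
python3 - <<'E'
from r import *
from scipy.spatial.transform import Rotation as Ro
def tilt(s): return (s["eef_rot"][:2,2]*180/np.pi).round(2),s["ft_torque"].round(2)
x=BOX[0]-.0023
for ty,z,dx in((.4,.0645,0),(.4,.063,-.0005),(.4,.062,-.001)):
    A=Ro.from_euler("y",ty,degrees=True).as_matrix()@R(262.3)
    move_straight([x+dx,BOX[1]+.0002,z],A,.02);wait(.2);s=st((ty,z));print(tilt(s))
    if s["force"][2]>24:break
E
```

```text
(0.4, 0.0645) t33.86 p [496.1  21.1  68.5] F [-0.2 -2.7 12.7] w 8.8 g 62.0
(array([ 0.02, -0.05]), array([-1.24, -0.14, -0.04]))
(0.4, 0.063) t34.31 p [496.1  21.1  68.2] F [-1.9 -2.5 20.5] w 8.2 g 62.9
(array([ 0.11, -0.06]), array([-1.17,  0.59, -0.01]))
(0.4, 0.062) t34.76 p [496.1  21.1  68.2] F [-2.  -3.4 23.3] w 8.9 g 63.5
(array([ 0.18, -0.06]), array([-1.19,  0.95, -0.04]))
```

```bash
cat > lev.py <<'E'
from h import *
from plant import get_image
def level(n,k=4):
    out=[]
    gs=[get_image(n) for _ in range(k)]
    g=gs[0]; C=np.mean([cloud(q) for q in gs],0);X,Y,Z=np.moveaxis(C,2,0);H,S,V=cv2.split(cv2.cvtColor(g["image"],cv2.COLOR_RGB2HSV))
    a=np.radians(-7.2);dx,dy=X-.4957,Y-.0213;bx,by=np.cos(a)*dx+np.sin(a)*dy,-np.sin(a)*dx+np.cos(a)*dy
    def fit(m):
        for _ in range(3):
            A=np.c_[bx[m],by[m],np.ones(m.sum())];k=np.linalg.lstsq(A,Z[m],rcond=None)[0]
            e=np.zeros_like(Z);e[m]=Z[m]-A@k;m=m&(abs(e)<.003)
        return k,m.sum(),e[m].std()
    kb,nb,_=fit((abs(bx)<.2)&(abs(by)<.2)&((abs(bx)>.075)|(abs(by)>.12))&(abs(Z)<.005)&(S<40)&(V>100))
    kc,nc,sd=fit((abs(bx)<.056)&(abs(by)<.088)&(np.hypot(bx,by)>.03)&(abs(Z-.048)<.005))
    d=kc-kb; print(n,nb,nc,"sd %.2f"%(sd*1e3),"h %.2f mm"%(d[2]*1e3),"slope over box mm x %.2f y %.2f"%(d[0]*108,d[1]*172) if 0 else "rise across box mm: x %.2f y %.2f"%(d[0]*108,d[1]*172))
E
python3 - <<'E'
sed=None
from r import *
from lev import level
d="rise"
level("side");level("top")
from scipy.spatial.transform import Rotation as Ro
def tilt(s): return (s["eef_rot"][:2,2]*180/np.pi).round(2),s["ft_torque"].round(2)
x=BOX[0]-.0033
for tx,ty in((.4,.4),(-.4,.4)):
    A=Ro.from_euler("xy",[tx,ty],degrees=True).as_matrix()@R(262.3)
    move_straight([x,BOX[1]+.0003,.062],A,.02);wait(.2);s=st((tx,ty));print(tilt(s))
    level("side")
E
sed -i 's/ if 0 else.*$/)/' lev.py; sed -i 's/d\[2\]\*1e3),"slope over box mm x/d[2]*1e3),"rise mm x/;' lev.py; tail -2 lev.py
```

```text
side 8487 1612 sd 1.00 h 47.93 mm rise across box mm: x -0.34 y -1.38
top 9724 1286 sd 1.03 h 47.85 mm rise across box mm: x -0.02 y -1.41
(0.4, 0.4) t35.61 p [496.1  21.   68.2] F [-2.  -3.2 22.8] w 8.6 g 63.3
(array([0.18, 0.32]), array([-1.44,  0.85,  0.  ]))
side 8492 1616 sd 1.01 h 47.92 mm rise across box mm: x -0.33 y -1.44
(-0.4, 0.4) t36.26 p [496.1  21.2  68.2] F [-2.3 -3.3 22.9] w 8.2 g 63.3
(array([ 0.19, -0.46]), array([-1.2 ,  0.91,  0.  ]))
side 8457 1616 sd 0.99 h 47.95 mm rise across box mm: x -0.25 y -1.53
    kc,nc,sd=fit((abs(bx)<.056)&(abs(by)<.088)&(np.hypot(bx,by)>.03)&(abs(Z-.048)<.005))
    d=kc-kb; print(n,nb,nc,"sd %.2f"%(sd*1e3),"h %.2f mm"%(d[2]*1e3),"rise mm x %.2f y %.2f"%(d[0]*108,d[1]*172))
```

```bash
python3 - <<'E'
from h import *
import glob
def bxy(C):
    a=np.radians(-7.2);dx,dy=C[...,0]-.4957,C[...,1]-.0213;return np.cos(a)*dx+np.sin(a)*dy,-np.sin(a)*dx+np.cos(a)*dy
for n in("side0","side6"):
    g=load(n);C=cloud(g);bx,by=bxy(C);Z=C[...,2];V=g["image"].max(2)
    print(n,"front face: V / by(mm) / z by image row at columns bx")
    for x0 in(-.045,-.03,-.015,0,.02,.035,.045):
        m=(abs(bx-x0)<.0035)&(by<-.07)&(by>-.125)&(Z<.056)
        rows=np.unique(np.nonzero(m)[0]);print(int(x0*1000),[(int(r),int(V[r][m[r]].mean()),round(by[r][m[r]].mean()*1000),round(Z[r][m[r]].mean()*1000)) for r in rows if m[r].sum()])
E
```

```text
side0 front face: V / by(mm) / z by image row at columns bx
-45 [(216, 89, -82, 48), (217, 93, -81, 45), (218, 145, -84, 44), (219, 137, -84, 42), (220, 107, -84, 39), (221, 105, -85, 37), (222, 105, -84, 32), (223, 105, -86, 31), (224, 105, -84, 27), (225, 105, -84, 24), (226, 105, -83, 19), (227, 104, -84, 18), (228, 103, -84, 14), (229, 102, -84, 11), (230, 102, -85, 9), (231, 105, -85, 6), (232, 126, -83, 1), (233, 196, -86, 0), (234, 220, -90, 1), (235, 220, -95, 2), (236, 220, -96, 0), (237, 221, -100, 1), (238, 221, -105, 2), (239, 221, -107, 1), (240, 220, -111, 1), (241, 221, -114, 2), (242, 221, -117, 1), (243, 221, -120, 2), (244, 221, -124, 1), (245, 223, -124, -1)]
-30 [(217, 107, -83, 49), (218, 90, -81, 45), (219, 141, -84, 44), (220, 127, -85, 42), (221, 107, -85, 39), (222, 105, -84, 35), (223, 105, -85, 33), (224, 105, -84, 29), (225, 97, -87, 29), (226, 81, -90, 29), (227, 74, -89, 24), (228, 71, -93, 25), (229, 72, -98, 27), (230, 76, -97, 23), (231, 73, -98, 20), (232, 73, -99, 19), (233, 77, -100, 17), (234, 87, -101, 15), (235, 122, -91, 2), (236, 148, -94, 1),
[... 7296 characters left out ...]
18, 210, -73, 52), (219, 204, -75, 51), (220, 179, -80, 52), (221, 188, -83, 51), (222, 205, -85, 50), (223, 207, -88, 50), (224, 191, -90, 49), (225, 140, -91, 47), (226, 105, -89, 42), (227, 103, -91, 41), (228, 104, -91, 38), (229, 105, -91, 35), (230, 128, -92, 33), (231, 154, -92, 30), (232, 137, -86, 22), (233, 104, -84, 17), (234, 89, -87, 16), (235, 90, -85, 11), (236, 89, -84, 7), (237, 89, -84, 4), (238, 93, -83, 0), (239, 129, -89, 3), (240, 186, -90, 0), (241, 218, -94, 1), (242, 228, -97, 1), (243, 228, -100, 1), (244, 227, -104, 1), (245, 227, -108, 2), (246, 227, -111, 2), (247, 227, -114, 1), (248, 228, -117, 2), (249, 227, -120, 1), (250, 227, -124, 1), (251, 227, -124, -1)]
```

```bash
cat > lev2.py <<'E'
from h import *
def level(gs,n,c=(.4957,.0213),yaw=-7.2,h=.048):
    C=np.mean([cloud(q) for q in gs],0);X,Y,Z=np.moveaxis(C,2,0);H,S,V=cv2.split(cv2.cvtColor(gs[0]["image"],cv2.COLOR_RGB2HSV))
    a=np.radians(yaw);dx,dy=X-c[0],Y-c[1];bx,by=np.cos(a)*dx+np.sin(a)*dy,-np.sin(a)*dx+np.cos(a)*dy
    def fit(m):
        k=np.array([0,0,np.median(Z[m])])
        for _ in range(4):
            e=abs(Z-(bx*k[0]+by*k[1]+k[2]))<.004; w=m&e
            k=np.linalg.lstsq(np.c_[bx[w],by[w],np.ones(w.sum())],Z[w],rcond=None)[0]
        return k,w.sum()
    kb,nb=fit((abs(bx)<.2)&(abs(by)<.2)&((abs(bx)>.075)|(abs(by)>.12))&(abs(Z)<.008)&(S<40)&(V>100))
    kc,nc=fit((abs(bx)<.054)&(abs(by)<.084)&(np.hypot(bx,by)>.03)&(abs(Z-h)<.010)&(V>80))
    d=kc-kb;print(n,nb,nc,"h %.2f"%(d[2]*1e3),"rise mm x %.2f y %.2f"%(d[0]*108,d[1]*172))
E
python3 - <<'E'
from lev2 import *
for n,c,y,h in(("top0",(.4865,.2762),1.6,.024),("side0",(.4865,.2762),1.6,.024),("side4",(.4957,.0213),-7.2,.1155),("side5",(.4957,.0213),-7.2,.058),("side6",(.4957,.0213),-7.2,.048),("top6",(.4957,.0213),-7.2,.048)):
    level([load(n)],n,c,y,h)
from plant import get_image
for n in("side","top"): level([get_image(n) for _ in range(4)],n+" now")
E
```

```text
top0 14997 2574 h 23.20 rise mm x 0.01 y -0.04
side0 5681 1038 h 23.32 rise mm x -0.13 y 0.15
side4 8090 1469 h 114.45 rise mm x -0.41 y 0.16
side5 8393 1435 h 56.72 rise mm x -0.76 y -0.12
side6 8607 1472 h 47.81 rise mm x -0.34 y -1.50
top6 9769 1159 h 47.81 rise mm x -0.18 y -1.63
side now 8673 1481 h 47.97 rise mm x -0.53 y -1.49
top now 9996 1178 h 47.84 rise mm x -0.15 y -1.64
```

```bash
cat > tr.py <<'E'
from r import *
from lev2 import level
from scipy.spatial.transform import Rotation as Ro
def A(tx=0,ty=.4,a=262.3): return Ro.from_euler("xy",[tx,ty],degrees=True).as_matrix()@R(a)
def trial(dy,zend,dx=0,lift=.0725,tx=0,a=262.3):
    move_straight([BOX[0]-.0002,BOX[1],lift],A(tx,0,a),.03)
    move_straight([BOX[0]-.0002+dx,BOX[1]+dy,lift],A(tx,0,a),.03)
    move_straight([BOX[0]-.0027+dx,BOX[1]+dy,zend],A(tx,.4,a),.03);wait(.15)
    s=st(("dy",dy));print(s["ft_torque"].round(2));level([get_image("side") for _ in range(3)],"side")
E
python3 - <<'E'
from tr import *
move_straight([BOX[0]-.0002,BOX[1],.0725],A(0,0),.03);wait(.2);st("up");level([get_image("side") for _ in range(3)],"side")
trial(-.0018,.0635)
trial(.0018,.0635)
E
```

```text
up t37.58 p [495.2  21.3  71.9] F [ 0.1  1.  -2.1] w 8.5 g 59.7
side 8612 1485 h 51.52 rise mm x -0.33 y 0.03
('dy', -0.0018) t38.83 p [495.3  19.6  68.2] F [-5.   1.  19.3] w 8.8 g 62.7
[ 0.19  1.87 -0.09]
side 8708 1467 h 47.91 rise mm x -0.50 y -1.32
('dy', 0.0018) t40.31 p [495.5  23.   69. ] F [-8.1  0.5 21.6] w 9.0 g 63.3
[-0.32  2.59 -0.02]
side 8674 1456 h 48.70 rise mm x -0.48 y -3.05
```

```bash
python3 - <<'E'
from tr import *
trial(-.0032,.0635)
g=get_image("side");im=g["image"][180:250,255:365,::-1]
cv2.imwrite("pics/side7c.png",cv2.resize(im,None,fx=7,fy=7,interpolation=cv2.INTER_CUBIC))
E
```

```text
('dy', -0.0032) t41.79 p [495.4  18.5  68.2] F [-4.1  4.5 18.1] w 8.8 g 62.6
[ 1.46  1.36 -0.01]
side 8697 1477 h 47.88 rise mm x -0.39 y -1.26Traceback (most recent call last):
  File "<stdin>", line 4, in <module>
NameError: name 'cv2' is not defined
```

```bash
python3 - <<'E'
from h import *
C=np.mean([cloud(load(n)) for n in("top0","top2")],0);a=np.radians(-7.2);dx,dy=C[...,0]-.4957,C[...,1]-.0213
bx=np.cos(a)*dx+np.sin(a)*dy;by=-np.sin(a)*dx+np.cos(a)*dy;Z=C[...,2]
print("max z (mm) cells: rows by, cols bx -60..60 step 10")
for y in range(-105,100,7):
    print(y,[ (lambda q:int(round(np.percentile(q,85)*1000)) if len(q) else -1)(Z[(abs(bx*1000-x)<5)&(abs(by*1000-y)<3.5)]) for x in range(-60,61,10)])
E
```

```text
max z (mm) cells: rows by, cols bx -60..60 step 10
-105 [1, 2, 1, 3, 1, 2, 1, 2, 2, 2, 2, 2, 96]
-98 [2, 1, 3, 27, 28, 2, 2, 3, 50, 27, 2, 2, 2]
-91 [2, 2, 1, 27, 185, 9, 3, 2, 30, 30, 1, 2, 3]
-84 [3, 48, 48, 48, 48, 48, 261, 49, 49, 49, 48, 48, 0]
-77 [2, 48, 41, 45, 32, 46, 30, 31, 43, 26, 41, 48, 437]
-70 [2, 49, 16, 18, 16, 17, 16, 17, 17, 17, 20, 46, 344]
-63 [3, 49, 15, 29, 17, 17, 17, 16, 16, 26, 16, 46, 515]
-56 [2, 47, 17, 26, 22, 19, 18, 19, 18, 26, 17, 47, 557]
-49 [2, 50, 15, 28, 19, 18, 17, 17, 108, 26, 17, 45, 511]
-42 [2, 48, 15, 29, 26, 18, 18, 18, 16, 26, 15, 47, 0]
-35 [1, 49, 16, 23, 16, 16, 16, 109, 16, 26, 16, 48, 626]
-28 [2, 48, 11, 24, 23, 17, 16, 18, 41, 25, 17, 47, 29]
-21 [2, 47, 17, 40, 16, 16, 16, 16, 16, 17, 17, 48, 475]
-14 [2, 48, 8, 9, 8, 7, 8, 8, 8, 8, 8, 48, 538]
-7 [3, 50, 8, 8, 41, 41, 42, 41, 42, 8, 8, 45, 2]
0 [2, 47, 8, 8, 42, 8, 9, 8, 41, 8, 7, 47, 536]
7 [426, 49, 8, 8, 42, 41, 42, 43, 41, 8, 8, 50, 2]
14 [1, 71, 102, 9, 42, 8, 8, 101, 43, 18, 7, 48, 533]
21 [2, 48, 8, 14, 42, 24, 23, 25, 39, 86, 9, 48, 1]
28 [2, 49, 9, 9, 66, 25, 25, 25, 34, 12, 8, 48, 478]
35 [3, 48, 8, 8, 48, 25, 26, 26, 25, 8, 8, 49, 1]
42 [2, 48, 7, 8, 24, 25, 25, 25, 25, 7, 8, 48, 2]
49 [2, 47, 9, 9, 22, 25, 25, 25, 27, 8, 9, 49, 477]
56 [2, 47, 8, 7, 22, 25, 25, 25, 26, 8, 8, 49, 1]
63 [3, 48, 7, 425, 22, 25, 25, 25, 25, 9, 7, 45, 563]
70 [1, 47, 13, 21, 43, 26, 25, 25, 40, 44, 41, 47, 346]
77 [2, 48, 41, 29, 43, 29, 39, 35, 43, 42, 41, 48, 627]
84 [2, 46, 49, 48, 49, 48, 49, 49, 48, 49, 333, 49, 540]
91 [3, 49, 2, 2, 2, 1, 1, 4, 1, 1, 4, 2, 5]
98 [2, 2, 2, 1, 2, 2, 2, 2, 1, 1, 2, 2, 221]
```

```bash
python3 - <<'E'
from tr import *
import cv2
b=BOX+[-.0002,0]
move_straight([*b,.0725],A(0,0),.04)
move_straight([*b,.118],A(0,0),.1);s=st("up");print(s["q"].round(0))
q=inverse_kinematics([*b,.118],R(82.3));print(q.round(0))
q0=s["q"][5]
for f in(.5,1.):
    reach([*b,.118],R(262.3-180*f))
wait(.2);s=st("turned")
g=get_image("side");pickle.dump(g,open("pics/side8.pkl","wb"))
level([g],"air",h=.098)
im=g["image"][150:250,240:380,::-1]
cv2.imwrite("pics/side8c.png",cv2.resize(im,None,fx=5.5,fy=5.5,interpolation=cv2.INTER_CUBIC))
E
```

```text
up t43.00 p [495.2  21.4 117.4] F [-0.4  0.6 -2.2] w 8.7 g 59.8
[ 26. -13. -23.  -0. -80.  56.]
[  26.  -13.  -23.    0.  -80. -124.]
turned t46.00 p [495.5  21.3 118. ] F [ 0.3 -0.2 -1.1] w 8.8 g 59.8Traceback (most recent call last):
  File "<stdin>", line 11, in <module>
NameError: name 'pickle' is not defined. Did you forget to import 'pickle'?
```

```bash
python3 - <<'E'
from tr import *
from h import *
g=get_image("side");pickle.dump(g,open("pics/side8.pkl","wb"))
level([g],"air",h=.098)
t=get_image("top");pickle.dump(t,open("pics/top8.pkl","wb"))
C=cloud(t);X,Y,Z=np.moveaxis(C,2,0);m=max(blobs((np.hypot(X-.4957,Y-.0213)<.125)&(Z>.085)&(Z<.108),20),key=lambda q:q.sum());v,u=np.nonzero(m);print(rect(ray(t,np.c_[u,v],.0975)))
im=g["image"][150:250,240:380,::-1]
cv2.imwrite("pics/side8c.png",cv2.resize(im,None,fx=5.5,fy=5.5,interpolation=cv2.INTER_CUBIC))
E
```

```text
air 8131 1510 h 97.43 rise mm x -0.54 y 0.51
((495.76007080078125, 21.21942138671875), (181.61233520507812, 119.71248626708984), 82.70228576660156)
```

View pics/side8c.png

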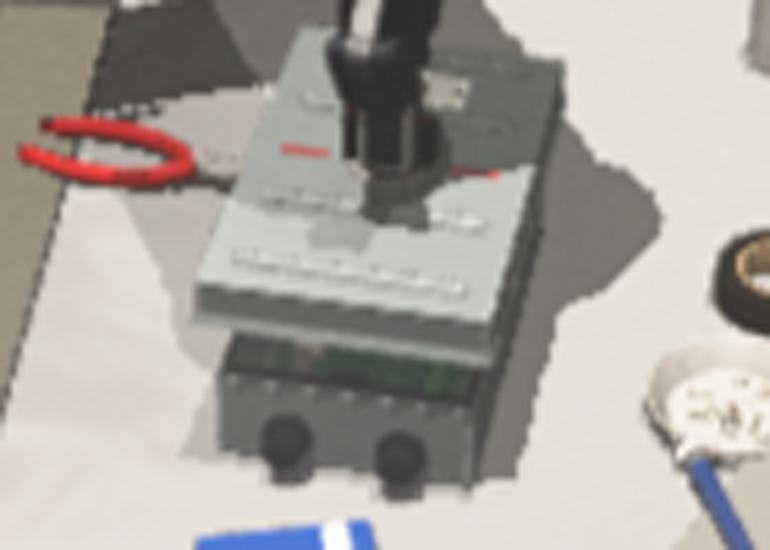

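The last view shows the cover turned end for end. It is level and centred, the wing is in line with the red lines at (303,150) and (478,175), and the glands are at (288,440) and (400,460). I'll lower it again and compare the seat.

```bash
python3 - <<'E'
from tr import *
b=BOX+[-.0002,-.001];a=82.3
move_straight([*b,.095],A(0,0,a),.1)
move_straight([*b,.072],A(0,0,a),.06);st("in")
for z,dx in((.068,-.001),(.065,-.002),(.0625,-.0027)):
    move_straight([b[0]+dx,b[1],z],A(0,.4,a),.03);wait(.1);s=st(z)
print(s["ft_torque"].round(2))
level([get_image("side") for _ in range(3)],"side");level([get_image("top") for _ in range(3)],"top")
E
```

```text
in t47.07 p [495.4  20.2  71.9] F [ 0.4  0.3 -1.8] w 8.7 g 59.8
0.068 t47.45 p [495.5  20.4  69.4] F [-0.4 -0.4  6.3] w 8.7 g 60.7
0.065 t47.81 p [495.5  20.4  68.5] F [-2.2  1.  13.6] w 9.0 g 62.1
0.0625 t48.16 p [495.5  20.4  68.1] F [-6.4  0.7 23.5] w 8.7 g 63.5
[ 0.18  2.19 -0.01]
side 8690 1481 h 47.88 rise mm x -0.51 y -1.19
top 10000 1130 h 47.72 rise mm x -0.25 y -1.26
```

```bash
python3 - <<'E'
from tr import *
b=BOX+[-.0036,-.001];a=82.3
gripper_to(.004,100)
for tx,z in((1.5,.0625),(1.5,.0605)):
    move_straight([b[0],b[1],z],A(tx,.4,a),.03);wait(.2);s=st((tx,z));print(s["ft_torque"].round(2),(s["eef_rot"][:2,2]*57.3).round(2))
    level([get_image("side") for _ in range(4)],"side");level([get_image("top") for _ in range(4)],"top")
E
```

```text
(1.5, 0.0625) t49.12 p [495.4  20.2  68.3] F [-3.   0.4 21.4] w 7.8 g 99.6
[-0.47  1.05 -0.02] [0.12 1.45]
side 8622 1473 h 47.87 rise mm x -0.39 y -1.04
top 9828 1027 h 47.96 rise mm x 0.37 y -1.05
(1.5, 0.0605) t49.98 p [495.5  20.1  68.1] F [-8.8  0.6 31.8] w 7.8 g 101.2
[-0.11  3.2   0.08] [0.15 1.43]
side 8638 1474 h 47.73 rise mm x -0.42 y -0.95
top 9825 1027 h 47.76 rise mm x 0.23 y -1.12
```

```bash
python3 - <<'E'
from tr import *
move_straight([BOX[0]-.0052,BOX[1]-.0018,.061],A(1.0,.4,82.3),.03);wait(.3);s=st("final");print(s["ft_torque"].round(2))
level([get_image("side") for _ in range(4)],"side");level([get_image("top") for _ in range(4)],"top")
from h import *
g=get_image("side");C=cloud(g);X,Y,Z=np.moveaxis(C,2,0);H,S,V=cv2.split(cv2.cvtColor(g["image"],cv2.COLOR_RGB2HSV))
P=[ray(g,np.argwhere(q)[:,::-1],.0475)[:,:2].mean(0) for q in blobs((np.hypot(X-.4957,Y-.0213)<.07)&((H<8)|(H>170))&(S>70)&(Z>.04)&(Z<.053),4)]
print(np.round(P,4)); 
if len(P)==2: d=P[1]-P[0];print("index line deg",np.degrees(np.arctan2(d[1],d[0]))," blade deg -7.7")
E
```

```text
final t50.92 p [495.3  20.2  68.2] F [-1.3  2.5 25.4] w 8.0 g 99.8
[0.41 0.36 0.02]
side 8644 1476 h 47.79 rise mm x -0.41 y -1.21
top 9951 1013 h 47.88 rise mm x 0.34 y -1.14
[[0.4585 0.0284]
 [0.5319 0.0188]]
index line deg -7.481183648533138  blade deg -7.7
```

```bash
python3 - <<'E'
from tr import *
move_straight([BOX[0]-.0052,BOX[1]-.0010,.0597],A(1.5,.4,82.3),.03);wait(.4);s=st("final");print(s["ft_torque"].round(2))
level([get_image("side") for _ in range(4)],"side")
print(finish_job())
E
```

```text
final t52.02 p [495.3  20.1  68.1] F [-4.3  0.4 30.7] w 7.7 g 100.9
[-0.5   1.57  0.08]
side 8644 1483 h 47.79 rise mm x -0.43 y -0.78
the job is handed in; nothing more can be done
None
```

I handed the job in at 52 s with the cover held pressed at about 31 N, but it isn't flush all round: by the cameras the circuit-board end stands about 1 mm high, apparently held up by the two cable glands, and turning the cover end for end didn't help. The battery and spacer are seated, the battery-bay end is down on the rim, and the wing is in line with the red index lines.

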